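# Fetch the hold-down bar from the flap chest and lay it across the cylinder stand

### The arm

A 6-joint arm with a two-finger parallel gripper is mounted at the origin on the work surface. World frame = base frame: x ahead of the robot, y to its left, z up, the work surface at z = 0. Lengths are in mm, angles in degrees, forces in N, time in s.
With the tool pointing down it reaches from about 300 to 850 mm from the base axis. Payload 4.2 kg.
Tool frame: the origin (TCP) lies midway between the tips of the shut fingers; the grasp point (between the pads) lies 19 mm behind it (env.grip_point_offset is the distance from the TCP to the grasp point, in mm); z points along the fingers, x is the direction in which the jaws open and shut, and the axes are right-handed (so a half turn about z gives the same grasp; the last joint's range is limited). The gripper opens to 91 mm and grips with 3 to 60 N. Pads are 32 mm wide; open, the fingers measure 118 mm over their backs; the gripper's body (76 mm by 178 mm) begins 60 mm behind the grasp point.
Start: joints at [-1.146, 18.312, 89.639, -0, 72.044, -1.146], TCP at [575.016, 0, 213.976] pointing down, gripper open.
Joint ranges: [-177.97, 177.97], [-48.28, 115.42], [12.27, 149.76], [-77.06, 257.06], [2.81, 150.46], [-146.56, 146.56]. Speed limits (degrees/s): [147.25, 147.25, 180, 180, 180, 180].

### API

Orientations are given as [roll, pitch, yaw] about the fixed x, y, z axes, in that order (R = Rz(yaw) Ry(pitch) Rx(roll)).
In Python, from workcell import env gives the robot as it stands.
- The arm moves only by the shell command python3 -m pendant 'ROWS' [FORCE]. ROWS is JSON, a list of rows, each an object with "xyz": the shift along the tool's x, y, z in m, a list of three; "roll": the turn about the tool's z in degrees; "jaw": the closure, from 0 (fully open) to 1 (shut). A call has exactly 8 rows; each row is the pose to reach, as a shift and turn from the pose commanded when the call began, along the tool's axes at that moment; what a row does not reach only later rows make up. A row lasts 1/8 s, in which the tool goes at most 62.5 mm and 10.7 degrees, less where a joint would pass 70% of its speed; a pose out of reach is approached as far as the arm can. A call with a gripper value outside its range is refused whole. The fingers move at their own pace and stop on an object; FORCE is the grip in N (left out, the last holds). Time passes only in rows, so rows that repeat a pose let the fingers close, or fill a call up. It gives the time, the measured TCP pose, the force and the opening at its end, in the units of the state.
- env.state(): the state, without advancing time (a new reading comes with each control period).
- env.grab_frame(name): name is "scene" or "side" or "wrist"; returns (picture, depth): 400x640x3 uint8, blue, green, red; 400x640 float32, mm along the optical axis (not along the pixel's ray), 0 where there is no reading.
- env.camera_params(name): a dict with "camera_matrix" (3x3 intrinsics, pixels), "cam_to_world" (4x4, takes a point from camera to world coordinates); the wrist camera has in their place "hand_eye" (4x4, takes a point from camera to tool coordinates, whose origin is the TCP and whose axes are the tool frame's). Camera axes: x right, y up, looking along -z (the intrinsics and any distortion apply to the point x, -y, -z); pixel columns grow to the right and rows downward; lengths in mm; the calibration is good to about 2 mm. A picture is of the moment at which its call begins: read the wrist's pose just before it. camera_params takes no time and is no camera call.
- env.job_done(): hands the job in, once; it reports no verdict.
The state is a dict: "time_s": time; "qpos": joint angles; "qvel": joint speeds; "effort": joint torques, N m; "ee_pos": TCP position; "ee_rot": TCP orientation; "force": force on the tool from outside, world axes, zero at the start; "torque": the same for the moment, N m; "gripper_width": finger opening in mm.
Only numpy, scipy, OpenCV 4.12 (cv2) and the standard library are available. Lean on these libraries where they do the work, as an engineer would, in place of code of your own. Each camera call takes 0.05 s, during which the arm holds its last target. There are 200 camera calls.

### The job

Raise the clear flap of the green chest, reach in under it and take out the aluminium hold-down bar by its orange grip, then lay the bar, grip upward, across the two forked posts of the cylinder stand so that it sits right down in both forks and sticks out about equally at both ends. Set it down gently rather than dropping it in. Finish with the flap sunk fully shut again, and leave everything else where it stands.

Things in the scene. Friction and masses are not known exactly. Their poses are not given: they have to be found in the camera images.
- chest: Fixed green chest, 170 mm deep (x), 300 mm wide (y), walls 6 mm; rear and side walls 120 mm high, front wall (-x, towards the robot) only 75 mm; the flap covers its open top. Origin: centre of its underside, x front to rear, z up. Inside, two black saddles (60 mm in x, 50 mm in y, at x = 0, y = +/-75 mm) with flat tops 36 mm above the origin carry the bar.
- flap_hinge (a point): Middle of the flap's hinge line: on the chest at x = +85 mm, y = 0, z = 120 mm. The hinge runs along the chest's y.
- flap (a joint): Opening angle of the flap (rad): 0 shut and level, grows as its front edge rises; stop at 1.1 (63 degrees), where it still leans over the chest. Let go, it always sinks shut by its own weight, slowly (soft-close damper: 0.13 rad/s, less when steep; about 12 s from the stop). 0.35 kg; raising it at 0.5 rad/s takes about 9 N under the rail. It may rest on and slide along the tool.
- flap_lip (a point): Centre of the yellow round rail (12 mm diameter, 300 mm long) that forms the flap's front edge, moving with it. The flap is a clear plate 5 mm thick, 304 mm wide; the rail's centre is 190 mm from the hinge, so shut it stands 20 mm out in front of the chest's front wall, 122 mm above the chest's underside, free from in front and below: a tilted finger pushed up and forward under it raises the flap.
- bar: Loose hold-down bar, about 0.3 kg: aluminium beam 200 mm long (y), 26 mm wide (x), 18 mm high, with black bands; on its middle an upright orange grip block, 30 mm along y, 20 mm along x, from 18 to 66 mm above the origin. Origin: centre of the beam's underside, z up. Starts on the saddles, roughly along the chest's y. Pinch the grip across its 30 mm (along y). Its ends are alike.
- stand: Fixed stand: black drip tray 260 x 260 mm, rim 16 mm high; two posts at y = +/-75 mm (14 mm thick in y, 60 mm in x); between them a finned cylinder barrel 112 mm square, top 119 mm up. Origin: centre of the underside, z up. Each post ends in a fork: floor 130 mm up, slot 34 mm wide (x = -17 to 17 mm), straight prongs 18 mm high, then yellow flared tips up to 160 mm.
- seat (a point): Point midway between the two forks, at the height of the fork floors (130 mm above the stand's origin). Axes as the stand's. Where the origin of the bar belongs, with the bar's y along this y either way round.
- bearing: Bystander: steel bearing ring, 52 mm across, 15 mm high, lying in the drip tray. Origin at the centre of its underside.
- wrench: Bystander: steel open-end wrench, 170 mm long, lying on the bench near the robot. Origin near its middle, x along it.
- piston: Bystander: bare aluminium piston, 54 mm diameter, 58 mm tall, upright. Origin at the centre of its underside.
- screwdriver: Bystander: screwdriver with green handle, 190 mm long, lying on the bench. Origin near its middle, x along it.
- grease: Bystander: jar with red cap, 70 mm diameter, 90 mm tall. Origin at the centre of its underside.
- pot: Bystander: open steel cup, 76 mm diameter, 70 mm tall. Origin at the centre of its underside.
- socket: Bystander: dark steel long socket standing upright, 38 mm diameter, 70 mm tall. Origin at the centre of its underside.

How it is judged (in metres and radians):
On the way, in this order (a step that is already met when the one before it is completed fails the run):
1. the flap is raised by at least 0.4 rad (value of joint flap above 0.4 rad), for 0.2 s.
2. the bar is lifted out of the chest: its underside higher than 120 mm above the bench and its middle more than 120 mm from where it lay (height (world z) of bar above 0.12 m and distance of bar from where it was at the start of the episode above 0.12 m), for 0.1 s.
At the end, for the whole second after the job is handed in: The bar lies at rest in both forks, grip up: underside on the fork floors (4 mm), middle within 14 mm of midway between the posts and 8 mm of the slots' centre line, tilt under 0.08 rad, within 0.1 rad of parallel to the line through the forks; the flap is shut (below 0.05 rad) (x of bar in the frame of seat between -0.008 and 0.008 m and y of bar in the frame of seat between -0.014 and 0.014 m and z of bar in the frame of seat between -0.004 and 0.004 m and angle between the y axis of bar and the y axis of stand, either way round below 0.1 rad and angle between bar's own z axis and vertical below 0.08 rad and linear speed of bar below 0.02 m/s and value of joint flap below 0.05 rad); the robot touches nothing.
It fails at once if the bar is dropped or thrown in: it moves faster than 0.45 m/s within 60 mm of its place in the forks (distance between bar and seat below 0.06 m and linear speed of bar above 0.45 m/s).
It fails at once if a bystander (bearing, wrench, piston, screwdriver, jar, cup or socket) is moved more than 30 mm (distance of any of bearing, wrench, piston, screwdriver, grease, pot, socket from where it was at the start of the episode above 0.03 m).
It also fails if it takes over 53 s, if anything falls off the work surface, if the arm or the gripper's body presses on something with over 40 N, if the wrist force passes 120 N, or if a joint passes its speed limit or range.

## Working session

There is one attempt and no reset: what is moved stays moved. The work goes in short steps, Python scripts to look and compute and a shell command to move; the robot and the scene stay as the last step left them, time stands still between calls to the robot, and variables do not carry over. Pictures are saved under pics/ and viewed, about 8 in all and at most 12, crops included, and the job is handed in when it is done.

```bash
ls; mkdir -p pics; python3 - <<'E'
from workcell import env
import cv2,numpy as np
print(env.state(), env.grip_point_offset)
for n in("scene","side"):
    p,d=env.grab_frame(n); cv2.imwrite(f"pics/{n}0.png",p); np.save(f"pics/{n}0.npy",d)
    print(n,env.camera_params(n))
print(env.camera_params("wrist"))
E
```

```text
pics
{'time_s': 0.0, 'qpos': array([-1.14599836e+00,  1.83513793e+01,  8.97067154e+01, -2.17292238e-05,
        7.20435417e+01, -1.14711558e+00]), 'qvel': array([-0.09154401, -0.04152587,  0.07772084,  0.11106898,  0.06398671,
        0.02341331]), 'effort': array([-5.01459035e-04, -4.12465632e+01, -2.31973493e+01,  7.28826877e-02,
        4.58198413e-02, -1.41870069e-04]), 'ee_pos': array([5.74492376e+02, 9.96961108e-03, 2.13120810e+02]), 'ee_rot': array([-1.79997986e+02,  1.01616462e-01,  1.12572287e-03]), 'force': array([-0.39937632,  1.28495064,  0.44669427]), 'torque': array([ 0.02339057, -0.02267498, -0.04420373]), 'gripper_width': 91.15784131842963} 18.8
scene {'camera_matrix': array([[472.49845499,   0.        , 330.07429783],
       [  0.        , 472.49845499, 195.17530018],
       [  0.        ,   0.        ,   1.        ]]), 'cam_to_world': array([[ 6.83034922e-01, -5.17731211e-01,  5.15187042e-01,
         1.29813105e+03],
       [ 7.30325168e-01,  4.93208931e-01, -4.72620460e-01,
        -6.53866532e+02],
       [-9.40448738e-03,  6.99070342e-01,  7.14991057e-01,
      
[... 469 characters left out ...]
,
       [ 1.11266151e-02,  7.68376610e-01,  6.39901230e-01,
         8.86881933e+02],
       [ 0.00000000e+00,  0.00000000e+00,  0.00000000e+00,
         1.00000000e+00]])}
{'camera_matrix': array([[296.58637714,   0.        , 320.32482459],
       [  0.        , 296.58637714, 195.37158749],
       [  0.        ,   0.        ,   1.        ]]), 'hand_eye': array([[ 9.99999868e-01,  4.40882867e-04,  2.63859695e-04,
         4.38894285e-02],
       [ 4.92596829e-04, -9.68675177e-01, -2.48330747e-01,
        -6.94407269e+01],
       [ 1.46109565e-04,  2.48330844e-01, -9.68675266e-01,
        -1.71410339e+02],
       [ 0.00000000e+00,  0.00000000e+00,  0.00000000e+00,
         1.00000000e+00]])}
```

View pics/scene0.png

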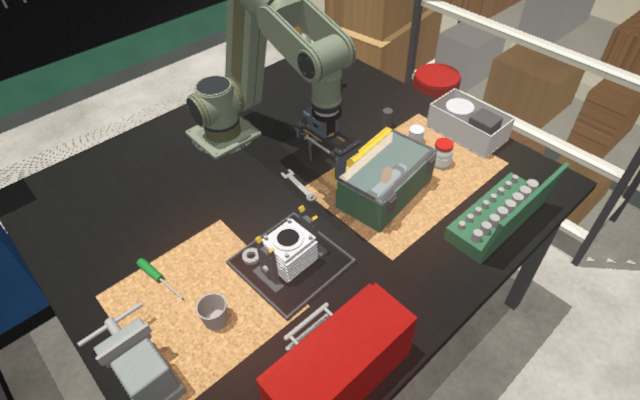

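View pics/side0.png

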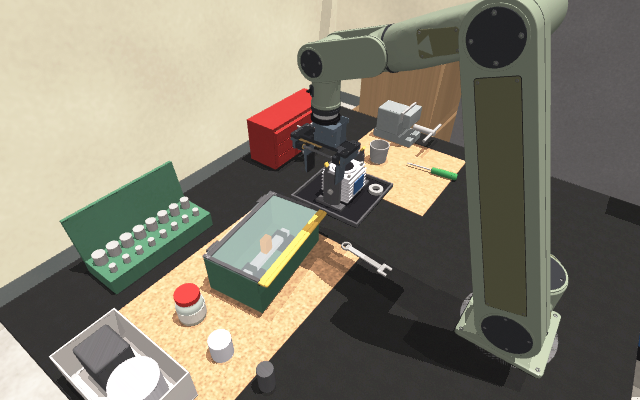

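The scene view shows the rail at about (370,147), the green chest at (390,185), the orange grip at (387,173) and the stand around (290,245), with yellow tips at (302,210) to (268,245). In the side view the rail is at (293,248), the grip at (265,243), and the gripper partly hides the stand.

```bash
cat > h.py <<'E'
from workcell import env
import cv2,numpy as np
from scipy.spatial.transform import Rotation as Ro
def cam(n,s=None):
    c=env.camera_params(n);K=c["camera_matrix"]
    if "cam_to_world" in c: T=c["cam_to_world"]
    else:
        W=np.eye(4);W[:3,:3]=Ro.from_euler("xyz",s["ee_rot"],degrees=True).as_matrix();W[:3,3]=s["ee_pos"];T=W@c["hand_eye"]
    return K,T
def ray(K,T,uv):
    uv=np.atleast_2d(uv).astype(float)
    return np.c_[(uv[:,0]-K[0,2])/K[0,0],-(uv[:,1]-K[1,2])/K[1,1],-np.ones(len(uv))]@T[:3,:3].T
def plane(K,T,uv,z):
    r=ray(K,T,uv);return T[:3,3]+r*((z-T[2,3])/r[:,2])[:,None]
def bydepth(K,T,uv,d): return T[:3,3]+ray(K,T,uv)*np.asarray(d)[:,None]
def proj(K,T,P):
    p=(np.atleast_2d(P)-T[:3,3])@T[:3,:3];return np.c_[K[0,2]-K[0,0]*p[:,0]/p[:,2],K[1,2]+K[1,1]*p[:,1]/p[:,2]]
def blobs(img,lo,hi,amin=8):
    m=cv2.inRange(cv2.cvtColor(img,cv2.COLOR_BGR2HSV),lo,hi)
    n,l,st,c=cv2.connectedComponentsWithStats(m)
    return [(st[i,4],c[i],np.argwhere(l==i)[:,::-1]) for i in range(1,n) if st[i,4]>=amin]
E
python3 - <<'E'
from h import *
np.set_printoptions(precision=1,suppress=True)
for n in("scene","side"):
    img=cv2.imread(f"pics/{n}0.png");d=np.load(f"pics/{n}0.npy");K,T=cam(n)
    for name,lo,hi in(("yel",(22,150,100),(32,255,255)),("org",(5,60,120),(18,255,255)),("grn",(60,70,20),(90,255,140))):
        for a,c,px in blobs(img,lo,hi,8 if name=="yel" else 40):
            if name=="org" and a>600: continue
            P=bydepth(K,T,px,d[px[:,1],px[:,0]])
            print(n,name,a,c,"med",np.median(P,0),"min",np.percentile(P,2,0),"max",np.percentile(P,98,0))
            if name=="org": print("   plane102",plane(K,T,c,102),"85",plane(K,T,c,85))
            if a>100 and name=="yel":
                l=cv2.fitLine(P[:,:2].astype(np.float32),cv2.DIST_HUBER,0,.01,.01).ravel();print("   dir",np.degrees(np.arctan2(l[1],l[0])),l[2:])
E
```

```text
scene yel 344 [368.  145.6] med [521.2 232.  125.3] min [395.8  16.   -1.6] max [655.7 426.2 292. ]
   dir -78.414955 [522.3 224.5]
scene yel 14 [332.1 174.6] med [540.9  48.4 126.4] min [535.6  43.  122.8] max [547.8  58.8 128.9]
scene yel 28 [301.2 208.1] med [ 603.4 -121.   153.1] min [ 475.4 -128.9   -4.6] max [606.9 -25.8 161.4]
scene yel 16 [314.3 217.5] med [ 654.  -117.9  154.9] min [ 538.8 -126.2   -3.7] max [656.3 -28.7 161. ]
scene yel 26 [258.2 238.9] med [ 608.2 -272.5  154.5] min [ 483.1 -279.    -3.2] max [ 613.  -204.   159.6]
scene yel 11 [270.7 250.4] med [ 659.3 -272.5  156.4] min [ 657.1 -276.7  150.8] max [ 663.6 -265.3  159.4]
scene org 54 [456.6   2.5] med [ 162.7 1161.1  191.5] min [ 139.5 1152.2  179.3] max [ 185.2 1168.7  207.7]
   plane102 [[  50.3 1342.5  102. ]] 85 [[  28.9 1376.6   85. ]]
scene org 125 [474.3   6. ] med [ 252.4 1160.8  203.3] min [ 226.9 1150.   179.3] max [ 281.4 1170.3  234. ]
   plane102 [[ 132.6 1371.4  102. ]] 85 [[ 112.6 1406.    85. ]]
scene org 320 [493.7   7.2] med [ 330.3 1169.7  207.2] min [ 293.8 1152.1  180.8] max [ 338.7 13
[... 2224 characters left out ...]
8.7 432.4   4.8]
   plane102 [[387.3 422.2 102. ]] 85 [[394.6 414.9  85. ]]
side org 145 [213.2 359.2] med [529.5 506.1   2. ] min [486.4 483.8  -1.4] max [556.1 522.    7.9]
   plane102 [[471.6 533.3 102. ]] 85 [[480.8 528.4  85. ]]
side org 41 [237.  390.3] med [430.1 522.4   2.2] min [420.8 510.7  -1.8] max [439.2 539.    4.9]
   plane102 [[386.5 550.3 102. ]] 85 [[393.9 545.7  85. ]]
side grn 6576 [130.4 222.1] med [999.4 389.9 104.6] min [869.2 200.1   6.9] max [1012.6  529.9  184.1]
side grn 73 [443.6 174.9] med [ 379.7 -490.5   15.2] min [ 339.3 -501.8    3. ] max [ 427.  -482.4   20.8]
side grn 2321 [256.1 279.2] med [554.1 345.8  49.3] min [520.9  67.2   5.8] max [680.5 364.4 114. ]
```

```bash
python3 - <<'E'
from h import *
np.set_printoptions(precision=1,suppress=True)
v,u=np.mgrid[0:400,0:640];uv=np.c_[u.ravel(),v.ravel()]
D={}
for n in("scene","side"):
    d=np.load(f"pics/{n}0.npy").ravel();K,T=cam(n);P=bydepth(K,T,uv,d);D[n]=P[d>0]
P=D["scene"]
for x in range(600,1200,100):
  print(x,[int(np.percentile(q[:,2],99)) if len(q:=P[(abs(P[:,0]-x-50)<50)&(abs(P[:,1]-y)<50)&(P[:,2]<700)])>5 else None for y in range(-400,500,100)])
# rail ends by ray on plane z=122 (axis ~ ) 
for n,lo in(("scene",(22,150,100)),("side",(22,110,90))):
    img=cv2.imread(f"pics/{n}0.png");K,T=cam(n);dd=np.load(f"pics/{n}0.npy")
    for a,c,px in blobs(img,lo,(36,255,255),12):
        Q=plane(K,T,px,124); 
        if Q[:,1].max()<20: continue
        o=np.argsort(Q[:,1]);l=cv2.fitLine(Q[:,:2].astype(np.float32),cv2.DIST_HUBER,0,.01,.01).ravel()
        print(n,a,"yrange",Q[o[0]],Q[o[-1]],"dir",np.degrees(np.arctan2(l[1],l[0])),l[2:])
# chest rim points z 110..130 , green wall extents
for n in D:
    P=D[n];q=P[(P[:,2]>112)&(P[:,2]<135)&(P[:,0]>450)&(P[:,0]<760)&(P[:,1]>40)&(P[:,1]<400)]
    r=cv2.minAreaRect(q[:,:2].astype(np.float32));print(n,len(q),r,np.percentile(q,[1,99],axis=0))
E
```

```text
600 [70, 156, 120, 577, 579, 569, 129, 130, 129]
700 [4, 18, 17, 17, 4, 130, 128, 124, 5]
800 [158, 158, 158, 4, 4, 4, 67, 70, 70]
900 [173, 173, 173, 3, 4, 4, 80, 82, 82]
1000 [173, 172, 172, 4, 4, 4, 184, 185, 185]
1100 [None, None, None, None, None, None, -738, -740, -739]
scene 344 yrange [544.1 105.4 124. ] [507.5 346.5 124. ] dir -81.165794 [520.9 225. ]
scene 14 yrange [541.6  44.9 124. ] [533.   61.3 124. ] dir -46.738415 [539.4  51.4]
side 36 yrange [552.2  67.9 124. ] [552.1 114.4 124. ] dir -87.6627 [551.2  88.2]
side 689 yrange [528.6 136.3 124. ] [509.  344.8 124. ] dir -82.367775 [520.7 246.6]
scene 4441 ((616.2926635742188, 206.56451416015625), (212.77227783203125, 312.6931457519531), 7.257794380187988) [[509.7  48.7 114.1]
 [727.9 356.  130.4]]
side 6228 ((616.4696044921875, 204.23838806152344), (210.18223571777344, 307.2244873046875), 7.549893379211426) [[501.8  54.5 116.5]
 [715.6 360.6 131.3]]
```

```bash
python3 -m pendant '[{"xyz":[0.06,0,-0.02],"roll":-10.7,"jaw":0},{"xyz":[0.12,0,-0.03],"roll":-21.4,"jaw":0},{"xyz":[0.18,0,-0.04],"roll":-32,"jaw":0},{"xyz":[0.24,0,-0.05],"roll":-42.7,"jaw":0},{"xyz":[0.30,0,-0.05],"roll":-53.4,"jaw":0},{"xyz":[0.36,0,-0.05],"roll":-64,"jaw":0},{"xyz":[0.42,0,-0.05],"roll":-75,"jaw":0},{"xyz":[0.46,0,-0.05],"roll":-82,"jaw":0}]' 30; python3 -c "
from workcell import env
print(env.state())"
```

```text
time_s: 1.1
ee_pos: [924.4, -0.0, 220.7]
ee_rot: [177.5, -0.3, 82.3]
force: [-0.9, 0.3, 0.6]
gripper_width: 91.1
{'time_s': 1.1, 'qpos': array([-7.27095127e-01,  5.88534328e+01,  1.24675639e+01,  3.73611098e-02,
        1.06171096e+02, -8.30429299e+01]), 'qvel': array([  0.13344775,   4.05287586,  -1.97784449,  -0.21895172,
        -6.99571908, -77.38442149]), 'effort': array([-2.47494411e-02, -6.96560669e+01, -2.26278627e+01, -1.66449335e-02,
       -9.20956372e-02,  1.10000700e+00]), 'ee_pos': array([ 9.24358407e+02, -1.97668793e-02,  2.20733942e+02]), 'ee_rot': array([177.51481415,  -0.33880982,  82.33437459]), 'force': array([-0.93424948,  0.28696536,  0.59148045]), 'torque': array([ 0.09082347, -0.05593571,  0.02731419]), 'gripper_width': 91.06343529781101}
```

```bash
python3 -m pendant '[{"xyz":[0,0.06,0],"roll":0,"jaw":0},{"xyz":[0,0.12,0],"roll":0,"jaw":0},{"xyz":[0,0.18,0],"roll":0,"jaw":0},{"xyz":[0,0.24,0],"roll":0,"jaw":0},{"xyz":[0,0.30,0],"roll":0,"jaw":0},{"xyz":[0,0.36,0],"roll":0,"jaw":0},{"xyz":[0,0.42,0],"roll":0,"jaw":0},{"xyz":[0,0.46,0],"roll":0,"jaw":0}]'; python3 -c "
from workcell import env
s=env.state();print(s['qpos'],s['qvel'])"
```

```text
time_s: 2.1
ee_pos: [974.4, -33.7, 147.6]
ee_rot: [174.1, -0.7, 82.0]
force: [-0.0, 0.2, 0.6]
gripper_width: 91.5
[ -2.71963106  63.53632185  12.32667015   0.17752976  98.21768851
 -84.67911168] [-1.29863211  3.72132903 -0.08157871  0.07758468 -3.80889714 -1.32250538]
```

```bash
python3 -m pendant '[{"xyz":[0,2,-1],"roll":0,"jaw":0},{"xyz":[0,2,-1],"roll":0,"jaw":0},{"xyz":[0,2,-1],"roll":0,"jaw":0},{"xyz":[0,2,-1],"roll":0,"jaw":0},{"xyz":[0,2,-1],"roll":0,"jaw":0},{"xyz":[0,2,-1],"roll":0,"jaw":0},{"xyz":[0,2,-1],"roll":0,"jaw":0},{"xyz":[0,2,-1],"roll":0,"jaw":0}]'; python3 -c "
from workcell import env
s=env.state();print(s['qpos'],s['qvel'])"
```

```text
time_s: 3.1
ee_pos: [960.3, -67.0, 223.5]
ee_rot: [171.1, -0.9, 82.1]
force: [0.0, 1.1, 0.0]
gripper_width: 91.2
[ -4.8316163   58.98180121  12.32413881   0.44580903  99.73270452
 -86.71487614] [-1.5792431  -3.07101933  0.06981451  0.22534473  3.06561869 -1.55016047]
```

```bash
python3 -m pendant '[{"xyz":[0.04,-0.03,-0.02],"roll":-2,"jaw":1},{"xyz":[0.08,-0.06,-0.04],"roll":-4,"jaw":1},{"xyz":[0.12,-0.09,-0.06],"roll":-6,"jaw":1},{"xyz":[0.16,-0.12,-0.08],"roll":-8,"jaw":1},{"xyz":[0.2,-0.15,-0.1],"roll":-10,"jaw":1},{"xyz":[0.24,-0.18,-0.11],"roll":-10,"jaw":1},{"xyz":[0.24,-0.18,-0.11],"roll":-10,"jaw":1},{"xyz":[0.24,-0.18,-0.11],"roll":-10,"jaw":1}]'; python3 -c "
from workcell import env
s=env.state();print(s['qpos'],s['qvel'])"
```

```text
time_s: 4.1
ee_pos: [800.5, 196.0, 307.9]
ee_rot: [171.0, 0.7, 91.9]
force: [0.2, 0.5, 0.4]
gripper_width: 14.3
[ 13.984748    37.08786437  45.74737754  -2.51253981  88.5325721
 -78.14135206] [-1.51292542  0.8956831   0.0164028   0.14685322  0.07646428  0.03682439]
```

```bash
cat > kin.py <<'E'
import numpy as np
from scipy.optimize import least_squares
S=np.array([[18.35,89.71,72.04,574.5,213.1],[58.85,12.47,106.17,924.4,220.7],[63.536,12.327,98.218,975,147.6],[58.98,12.324,99.733,962.6,223.5],[37.088,45.747,88.533,824.2,307.9]])
def fk(q,p):
    a,b,c=np.radians([q[0],q[0]+q[1]+p[3],q[0]+q[1]+q[2]]);h,L1,L2,_,L3,r0=p
    return np.array([r0+L1*np.sin(a)+L2*np.sin(b)+L3*np.sin(c),h+L1*np.cos(a)+L2*np.cos(b)+L3*np.cos(c)])
p=least_squares(lambda p:np.concatenate([fk(s[:3],p)-s[3:] for s in S]),[350,450,450,0,250,0],loss="soft_l1").x
lo=[-48.28,12.27,2.81];hi=[115.42,149.76,150.46]
def ik(q,t,tilt,w):
    f=lambda x:np.r_[(fk(x,p)-t)/1000,w*np.radians(180-sum(x)-tilt)]
    return least_squares(f,np.clip(q,np.array(lo)+.01,np.array(hi)-.01),bounds=(lo,hi)).x
E
python3 - <<'E'
from kin import *
np.set_printoptions(precision=2,suppress=True)
print(p,[fk(s[:3],p)-s[3:] for s in S])
for w in(.3,.5,1,1.5):
    # call2 : from S[1], tilt 2.5 pull 460 mm along tool y ; call 3
    for s,d in((S[1],(.46,0)),(S[2],(2,1))):
        t0=180-s[:3].sum();d=np.array(d);d=d*min(1,.5/np.hypot(*d))*1000;c,n=np.cos(np.radians(t0)),np.sin(np.radians(t0))
        q=ik(s[:3],fk(s[:3],p)+[d[0]*c-d[1]*n,d[0]*n+d[1]*c],t0,w);print(w,q,fk(q,p),180-q.sum())
E
```

```text
[138.66 592.8  418.4    3.32 335.66  -1.15] [array([0.01, 0.05]), array([-0.07,  0.12]), array([ 0.11, -0.09]), array([-0.01,  0.05]), array([-0.03, -0.13])]
0.3 [66.76 12.27 58.46] [1185.02  180.91] 42.50910258963566
0.3 [60.28 12.27 56.67] [1179.46  322.49] 50.78236222052135
0.5 [65.47 12.27 76.68] [1096.38  147.06] 25.57850525356389
0.5 [58.83 12.27 76.93] [1086.8   273.21] 31.9726732265313
1 [65.49 12.27 92.24] [1009.87  118.92] 10.00148981885556
1 [58.94 12.27 94.46] [992.95 230.92] 14.326797074791955
1.5 [65.66 12.27 96.08] [987.52 112.89] 5.9937796963545225
1.5 [59.16 12.27 98.76] [968.7  221.82] 9.808243951959696
```

```bash
python3 - <<'E'
from kin import *
np.set_printoptions(precision=1,suppress=True)
def best(starts,t0):
    R=[]
    for q0 in starts:
        P=fk(q0,p)
        for a in range(0,360,30):
            q=ik(q0,P+500*np.array([np.cos(np.radians(a)),np.sin(np.radians(a))]),t0,1.6)
            R.append((180-q.sum(),a,q0,P,q,fk(q,p)))
    R.sort(key=lambda r:-r[0]);return R[:6]
st=[]
for q2 in range(-40,70,12):
    for q3 in(12.5,30,60,100):
        q5=171-q2-q3
        if 2.9<q5<150.4: st.append(np.array([q2,q3,q5]))
        elif abs(q5-150)<25: pass
for r in best(st,9):print(*r)
s=S[4][:3];print("from here")
for r in best([s],9):print(*r)
q=best([s],9)[0];print("then");[print(*r) for r in best([q[4]],q[0])[:2]]
E
```

```text
12.506321539171466 0 [68.  12.5 90.5] [1017.    74.3] [73.2 12.3 82. ] [1057.5   -9.4]
12.488675356610258 30 [68.  12.5 90.5] [1017.    74.3] [63.1 12.3 92.1] [1010.6  160.7]
12.465385455173532 30 [ 56.   12.5 102.5] [940.3 269.2] [ 55.   12.3 100.3] [951.6 289.8]
12.319469480452142 0 [68 30 73] [1011.3  -52.9] [78.2 12.3 77.3] [1068.2  -94.9]
12.304706976257762 0 [ 56.   12.5 102.5] [940.3 269.2] [65.1 12.3 90.4] [1020.7  128.8]
12.272437209295589 30 [56 30 85] [961.2 143.6] [59.8 12.3 95.7] [987.4 214.5]
from here
11.837674367303805 30 [37.1 45.7 88.5] [824.2 307.8] [ 51.4  12.3 104.5] [916.2 343.4]
11.594464538342663 0 [37.1 45.7 88.5] [824.2 307.8] [62.  12.3 94.2] [998.1 178.7]
11.38058448903763 60 [37.1 45.7 88.5] [824.2 307.8] [ 40.9  12.3 115.5] [801.6 489.2]
10.650857047128852 330 [37.1 45.7 88.5] [824.2 307.8] [71.8 12.3 85.3] [1042.   13.]
10.426072223688664 90 [37.1 45.7 88.5] [824.2 307.8] [ 31.   12.3 126.3] [668.6 604.4]
9.312223535545883 120 [37.1 45.7 88.5] [824.2 307.8] [ 22.7  12.3 135.7] [541.6 682.5]
then
15.300796647345464 30 [ 51.4  12.3 104.5] [916.2 343.4] [ 51.9  12.3 100.5] [940.3 341.1]
15.041688854948546 0 [ 51.4  12.3 104.5] [916.2 343.4] [61.9 12.3 90.8] [1017.2  184.8]
```

```bash
R='' ; python3 -m pendant '[{"xyz":[0.42,2.1,-0.84],"roll":-5,"jaw":1},{"xyz":[0.42,2.1,-0.84],"roll":-5,"jaw":1},{"xyz":[0.42,2.1,-0.84],"roll":-5,"jaw":1},{"xyz":[0.42,2.1,-0.84],"roll":-5,"jaw":1},{"xyz":[0.42,2.1,-0.84],"roll":-5,"jaw":1},{"xyz":[0.42,2.1,-0.84],"roll":-5,"jaw":1},{"xyz":[0.42,2.1,-0.84],"roll":-5,"jaw":1},{"xyz":[0.42,2.1,-0.84],"roll":-5,"jaw":1}]';  python3 -m pendant '[{"xyz":[0.42,2.1,-0.84],"roll":0,"jaw":1},{"xyz":[0.42,2.1,-0.84],"roll":0,"jaw":1},{"xyz":[0.42,2.1,-0.84],"roll":0,"jaw":1},{"xyz":[0.42,2.1,-0.84],"roll":0,"jaw":1},{"xyz":[0.42,2.1,-0.84],"roll":0,"jaw":1},{"xyz":[0.42,2.1,-0.84],"roll":0,"jaw":1},{"xyz":[0.42,2.1,-0.84],"roll":0,"jaw":1},{"xyz":[0.42,2.1,-0.84],"roll":0,"jaw":1}]'; python3 -c "
from workcell import env
s=env.state();print(s['qpos'],s['qvel'])
from scipy.spatial.transform import Rotation as R
print(R.from_euler('xyz',s['ee_rot'],degrees=True).as_matrix())"
```

```text
time_s: 5.1
ee_pos: [889.5, 217.8, 342.4]
ee_rot: [168.1, 1.1, 96.9]
force: [0.8, -0.3, -0.0]
gripper_width: 0.3
time_s: 6.1
ee_pos: [894.9, 248.8, 352.2]
ee_rot: [165.1, 0.7, 97.0]
force: [0.6, -0.5, 0.0]
gripper_width: 0.1
[ 15.86442892  51.05745223  12.32496417  -2.944627   102.00759554
 -82.24184093] [ 1.27627345 -0.12297726  0.06675575 -0.23440222  0.09530267  1.29688639]
[[-0.12253567  0.95892985  0.2558096 ]
 [ 0.99239837  0.12135407  0.02046116]
 [-0.01142272  0.25637226 -0.96651062]]
```

```bash
python3 -m pendant '[{"xyz":[0.35,2.1,-0.5],"roll":0,"jaw":1},{"xyz":[0.35,2.1,-0.5],"roll":0,"jaw":1},{"xyz":[0.35,2.1,-0.5],"roll":0,"jaw":1},{"xyz":[0.35,2.1,-0.5],"roll":0,"jaw":1},{"xyz":[0.35,2.1,-0.5],"roll":0,"jaw":1},{"xyz":[0.35,2.1,-0.5],"roll":0,"jaw":1},{"xyz":[0.35,2.1,-0.5],"roll":0,"jaw":1},{"xyz":[0.35,2.1,-0.5],"roll":0,"jaw":1}]';  python3 -m pendant '[{"xyz":[0.25,2.1,-0.5],"roll":0,"jaw":1},{"xyz":[0.25,2.1,-0.5],"roll":0,"jaw":1},{"xyz":[0.25,2.1,-0.5],"roll":0,"jaw":1},{"xyz":[0.25,2.1,-0.5],"roll":0,"jaw":1},{"xyz":[0.25,2.1,-0.5],"roll":0,"jaw":1},{"xyz":[0.25,2.1,-0.5],"roll":0,"jaw":1},{"xyz":[0.25,2.1,-0.5],"roll":0,"jaw":1},{"xyz":[0.25,2.1,-0.5],"roll":0,"jaw":1}]';python3 -m pendant '[{"xyz":[0.2,2.1,-0.4],"roll":0,"jaw":1},{"xyz":[0.2,2.1,-0.4],"roll":0,"jaw":1},{"xyz":[0.2,2.1,-0.4],"roll":0,"jaw":1},{"xyz":[0.2,2.1,-0.4],"roll":0,"jaw":1},{"xyz":[0.2,2.1,-0.4],"roll":0,"jaw":1},{"xyz":[0.2,2.1,-0.4],"roll":0,"jaw":1},{"xyz":[0.2,2.1,-0.4],"roll":0,"jaw":1},{"xyz":[0.2,2.1,-0.4],"roll":0,"jaw":1}]'; python3 -c "
from workcell import env
s=env.state();print(s['qpos'],s['qvel'])
from scipy.spatial.transform import Rotation as R
print(R.from_euler('xyz',s['ee_rot'],degrees=True).as_matrix())"
```

```text
time_s: 7.1
ee_pos: [923.6, 263.7, 334.1]
ee_rot: [162.1, 0.2, 97.2]
force: [0.9, -0.3, 0.0]
gripper_width: 0.7
time_s: 8.1
ee_pos: [942.1, 257.8, 342.6]
ee_rot: [158.9, -0.2, 97.3]
force: [0.3, 0.0, -0.3]
gripper_width: 0.5
time_s: 9.1
ee_pos: [960.1, 247.2, 354.3]
ee_rot: [155.8, -0.6, 97.5]
force: [-0.3, 0.2, -0.3]
gripper_width: 0.7
[ 14.5836325   52.14824841  12.32451996  -2.40049422  91.42275048
 -83.33739946] [-0.66878177 -0.14620384 -0.0591436   0.15100628  0.12722043 -0.58084094]
[[-0.13000018  0.90483924  0.40542065]
 [ 0.99146509  0.11456987  0.06221519]
 [ 0.00984575  0.41004841 -0.91201062]]
```

```bash
python3 -m pendant '[{"xyz":[0,-0.054,-0.021],"roll":0,"jaw":1},{"xyz":[0,-0.108,-0.042],"roll":0,"jaw":1},{"xyz":[0,-0.162,-0.063],"roll":0,"jaw":1},{"xyz":[0,-0.216,-0.084],"roll":0,"jaw":1},{"xyz":[0,-0.27,-0.105],"roll":0,"jaw":1},{"xyz":[0,-0.324,-0.126],"roll":0,"jaw":1},{"xyz":[0.003,-0.378,-0.147],"roll":0,"jaw":1},{"xyz":[0.003,-0.433,-0.168],"roll":0,"jaw":1}]'; cat > look.py <<'E'
from h import *
import sys
s=env.state();p,d=env.grab_frame("wrist");n=sys.argv[1]
cv2.imwrite(f"pics/{n}.png",p);np.savez(f"pics/{n}.npz",d=d,pos=s["ee_pos"],rot=s["ee_rot"])
np.set_printoptions(precision=1,suppress=True);print(s["ee_pos"],s["ee_rot"],s["time_s"])
E
python3 look.py w1
```

```text
time_s: 10.1
ee_pos: [501.5, 190.3, 330.5]
ee_rot: [155.7, -0.6, 97.5]
force: [-0.4, 0.4, 1.2]
gripper_width: 0.6
[501.5 190.3 330.5] [155.7  -0.6  97.5] 10.1
```

View pics/w1.png

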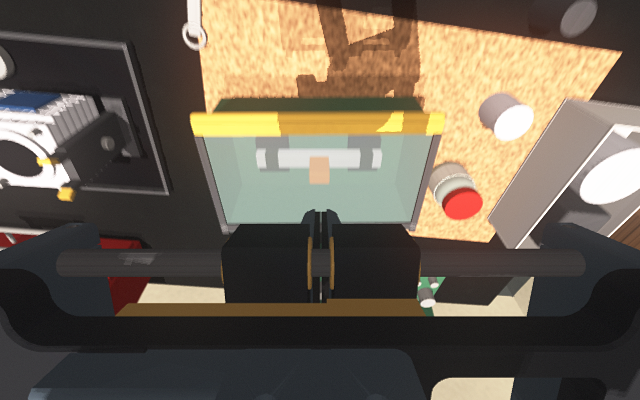

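The view is upside down. The rail runs from (193,123) to (443,123), the bar from (257,158) to (382,158), the grip sits at (319,170), and the shut fingers are at (320,230). I'll measure these.

```bash
python3 - <<'E'
from h import *
np.set_printoptions(precision=1,suppress=True)
z=np.load("pics/w1.npz");img=cv2.imread("pics/w1.png");K,T=cam("wrist",dict(ee_pos=z["pos"],ee_rot=z["rot"]))
for a,c,px in blobs(img,(22,130,100),(34,255,255),500):
    r=cv2.minAreaRect(px.astype(np.float32));print(a,r)
    m=[[ (x),px[px[:,0]==x][:,1].mean()] for x in np.unique(px[:,0])]
    Q=plane(K,T,m,122);l=cv2.fitLine(Q[3:-3,:2].astype(np.float32),cv2.DIST_HUBER,0,.01,.01).ravel()
    print("rail ends",Q[0],Q[-1],"mid",(Q[0]+Q[-1])/2,np.degrees(np.arctan2(l[1],l[0])))
for a,c,px in blobs(img,(3,40,120),(18,160,255),150):
    if 290<c[0]<345 and 140<c[1]<200:
        print("grip",a,px.min(0),px.max(0),plane(K,T,[[c[0],px[:,1].max()],[px[:,0].min(),180],[px[:,0].max(),180]],102))
# bar ends, top z=54
hsv=cv2.cvtColor(img,cv2.COLOR_BGR2HSV)
print(img[158,225:410:6])
print(plane(K,T,[[257,158],[382,158],[257,150],[382,150],[257,166],[382,166]],54))
cv2.imwrite("pics/w1c.png",cv2.resize(img[90:215,180:460],None,fx=2.8,fy=2.8,interpolation=cv2.INTER_CUBIC))
E
```

```text
1187 ((235.38990783691406, 123.20793914794922), (21.86461067199707, 88.84259033203125), 88.53119659423828)
rail ends [538.9  40.5 122. ] [540.9 147.  122. ] mid [539.9  93.8 122. ] -81.38115
grip 538 [309 157] [329 183] [[627.8 206.7 102. ]
 [624.1 191.5 102. ]
 [620.5 220.8 102. ]]
[[162 175 163]
 [162 176 163]
 [170 186 169]
 [171 186 171]
 [171 188 170]
 [174 188 174]
 [219 224 226]
 [150 158 156]
 [151 158 156]
 [223 227 228]
 [222 226 226]
 [222 226 227]
 [222 226 227]
 [221 226 226]
 [204 214 223]
 [154 191 230]
 [156 192 231]
 [155 191 230]
 [222 226 226]
 [223 226 227]
 [221 225 225]
 [221 226 226]
 [221 225 225]
 [150 156 153]
 [148 154 151]
 [221 225 227]
 [218 223 222]
 [171 187 169]
 [171 186 169]
 [169 185 169]
 [164 176 165]]
[[626.  108.1  54. ]
 [601.6 304.7  54. ]
 [611.5 108.1  54. ]
 [587.4 300.9  54. ]
 [641.1 108.1  54. ]
 [616.3 308.6  54. ]]
```

View pics/w1c.png

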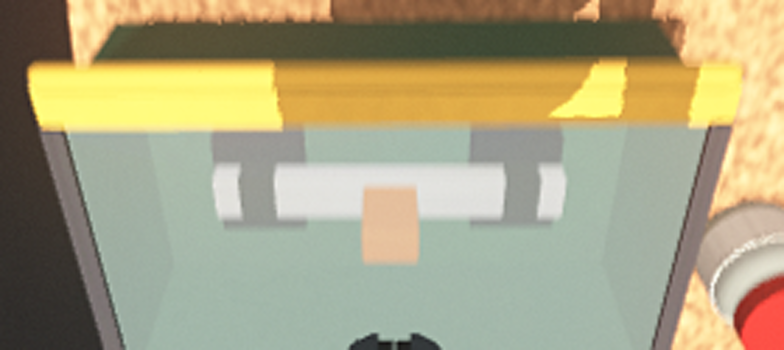

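```bash
python3 -m pendant '[{"xyz":[0,-0.03,0.03],"roll":0,"jaw":0},{"xyz":[0,-0.06,0.06],"roll":0,"jaw":0},{"xyz":[-0.001,-0.08,0.09],"roll":0,"jaw":0},{"xyz":[-0.001,-0.1,0.13],"roll":0,"jaw":0},{"xyz":[-0.002,-0.12,0.17],"roll":0,"jaw":0},{"xyz":[-0.003,-0.127,0.195],"roll":0,"jaw":0},{"xyz":[-0.003,-0.127,0.2],"roll":0,"jaw":0},{"xyz":[-0.003,-0.127,0.2],"roll":0,"jaw":0}]'; python3 look.py w2
```

```text
time_s: 11.15
ee_pos: [471.2, 185.9, 96.5]
ee_rot: [155.7, -0.6, 97.5]
force: [0.2, -0.5, 1.2]
gripper_width: 77.7
[471.2 185.9  96.5] [155.7  -0.6  97.5] 11.15
```

View pics/w2.png

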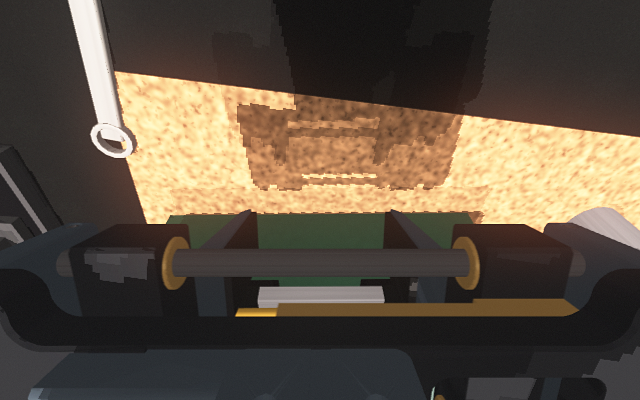

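Both open fingers stand in front of the chest, with tips at (250,212) and (390,212). The bar shows through the gap at (320,297) and nothing is touching. Next I engage the rail and follow its arc up.

```bash
python3 -m pendant '[{"xyz":[0,0.018,0.008],"roll":0,"jaw":0},{"xyz":[0,0.033,0.015],"roll":0,"jaw":0},{"xyz":[0,0.039,0.011],"roll":0,"jaw":0},{"xyz":[0,0.0445,0.0035],"roll":0,"jaw":0},{"xyz":[0,0.0495,-0.005],"roll":0,"jaw":0},{"xyz":[0,0.054,-0.013],"roll":0,"jaw":0},{"xyz":[0,0.06,-0.02],"roll":0,"jaw":0},{"xyz":[0,0.065,-0.028],"roll":0,"jaw":0}]'; python3 - <<'E'
from h import *
p,d=env.grab_frame("scene");cv2.imwrite("pics/s1.png",cv2.resize(p[80:250,250:480],None,fx=3,fy=3))
E
```

```text
time_s: 12.2
ee_pos: [511.5, 189.7, 143.2]
ee_rot: [156.7, -0.4, 97.5]
force: [-11.7, 3.0, -4.4]
gripper_width: 91.2
```

View pics/s1.png

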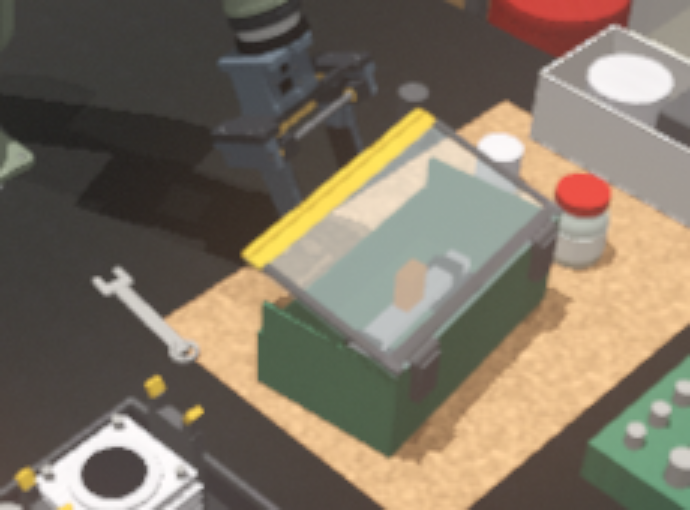

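```bash
python3 -m pendant '[{"xyz":[0,0.007,-0.0075],"roll":0,"jaw":0},{"xyz":[0,0.0145,-0.0155],"roll":0,"jaw":0},{"xyz":[0,0.023,-0.023],"roll":0,"jaw":0},{"xyz":[0,0.032,-0.03],"roll":0,"jaw":0},{"xyz":[0,0.0415,-0.0365],"roll":0,"jaw":0},{"xyz":[0,0.0495,-0.042],"roll":0,"jaw":0},{"xyz":[0,0.058,-0.0465],"roll":0,"jaw":0},{"xyz":[0,0.0665,-0.05],"roll":0,"jaw":0}]'; python3 -m pendant '[{"xyz":[0,0.0085,-0.004],"roll":0,"jaw":0},{"xyz":[0,0.0175,-0.007],"roll":0,"jaw":0},{"xyz":[0,0.0265,-0.01],"roll":0,"jaw":0},{"xyz":[0,0.036,-0.0125],"roll":0,"jaw":0},{"xyz":[0,0.045,-0.014],"roll":0,"jaw":0},{"xyz":[0,0.0545,-0.0155],"roll":0,"jaw":0},{"xyz":[0,0.0545,-0.0155],"roll":0,"jaw":0},{"xyz":[0,0.0545,-0.0155],"roll":0,"jaw":0}]'; python3 - <<'E'
from h import *
s=env.state()
p,d=env.grab_frame("scene");cv2.imwrite("pics/s2.png",cv2.resize(p[60:250,250:480],None,fx=3,fy=3))
K,T=cam("scene")
C=np.array([622,206]);u=np.array([.991,.131])
dd=s["ee_pos"][:2]-C;print("tcp chest",dd@u,dd@[-u[1],u[0]],s["ee_pos"][2],Ro.from_euler("xyz",s["ee_rot"],degrees=True).as_matrix())
for a,c,px in blobs(p,(22,150,100),(32,255,255),100):
    P=bydepth(K,T,px,d[px[:,1],px[:,0]]);m=np.median(P,0);print(a,c,m,"chest x",(m[:2]-C)@u)
E
```

```text
time_s: 13.25
ee_pos: [552.5, 194.7, 218.3]
ee_rot: [156.6, -0.5, 97.5]
force: [-16.5, -2.4, 4.4]
gripper_width: 91.1
time_s: 14.25
ee_pos: [601.4, 201.1, 257.5]
ee_rot: [155.7, -0.6, 97.5]
force: [-0.8, -0.5, 0.1]
gripper_width: 91.5
tcp chest -21.072006948101283 -2.137073623271103 257.54372417563815 [[-0.12981946  0.90452515  0.40617873]
 [ 0.99148482  0.11419224  0.0625938 ]
 [ 0.01023521  0.41084594 -0.91164733]]
726 [388.04545455 124.18319559] [621.20670932 202.20935024 282.33044234] chest x -1.2827261872339633
```

View pics/s2.png

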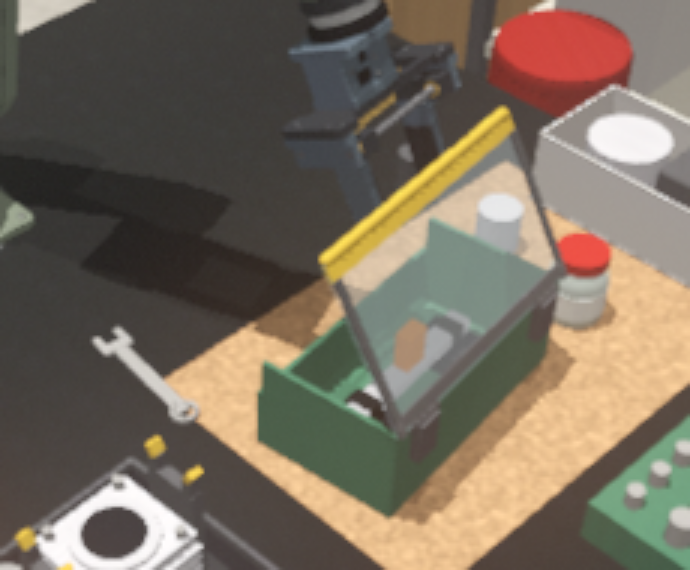

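```bash
python3 -m pendant '[{"xyz":[0,-0.04,0],"roll":0,"jaw":0},{"xyz":[0,-0.056,0.03],"roll":0,"jaw":0},{"xyz":[0,-0.056,0.07],"roll":0,"jaw":0},{"xyz":[0.001,-0.056,0.1],"roll":0,"jaw":0},{"xyz":[0.001,-0.056,0.12],"roll":0,"jaw":0},{"xyz":[0.001,-0.056,0.125],"roll":0,"jaw":0},{"xyz":[0.001,-0.056,0.125],"roll":0,"jaw":0},{"xyz":[0.001,-0.056,0.125],"roll":0,"jaw":0}]'; python3 look.py w3; python3 - <<'E'
from h import *
np.set_printoptions(precision=1,suppress=True)
z=np.load("pics/w3.npz");img=cv2.imread("pics/w3.png");K,T=cam("wrist",dict(ee_pos=z["pos"],ee_rot=z["rot"]))
for a,c,px in blobs(img,(5,90,60),(20,255,255),80):
    if px[:,1].max()<290 and 200<c[0]<440:
        print(a,c,px.min(0),px.max(0),"far-edge@102",plane(K,T,[[c[0],px[:,1].max()]],102),"sides",plane(K,T,[[px[:,0].min(),px[:,1].max()-3],[px[:,0].max(),px[:,1].max()-3]],102),np.median(bydepth(K,T,px,z["d"][px[:,1],px[:,0]]),0))
E
```

```text
time_s: 15.3
ee_pos: [601.0, 203.6, 121.4]
ee_rot: [155.7, -0.6, 97.5]
force: [1.2, 0.4, 1.1]
gripper_width: 91.4
[601.  203.6 121.4] [155.7  -0.6  97.5] 15.3
302 [204.4  18.6] [188   0] [224  30] far-edge@102 [[499.3 139.1 102. ]] sides [[499.1 132.2 102. ]
 [497.1 147.7 102. ]] [513.4 107.2   1.7]
17603 [352.9  39.6] [133   0] [542  80] far-edge@102 [[512.1 207.8 102. ]] sides [[524.1 103.1 102. ]
 [499.1 298.6 102. ]] [513.5 218.9   1.7]
2400 [319.9 215.8] [299 186] [341 244] far-edge@102 [[630.2 207.  102. ]] sides [[628.8 191.6 102. ]
 [625.2 221.8 102. ]] [612.5 205.   92.1]
```

View pics/w3.png

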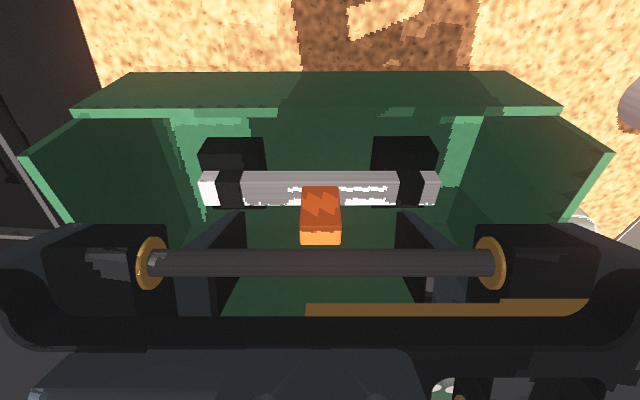

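The flap stays up and the grip is midway between the open fingers, at (320,216). I'll go down and close.

```bash
python3 -m pendant '[{"xyz":[-0.001,0.001,0.02],"roll":0,"jaw":0},{"xyz":[-0.001,0.002,0.04],"roll":0,"jaw":0},{"xyz":[-0.001,0.002,0.055],"roll":0,"jaw":0},{"xyz":[-0.001,0.002,0.062],"roll":0,"jaw":0},{"xyz":[-0.001,0.002,0.062],"roll":0,"jaw":1},{"xyz":[-0.001,0.002,0.062],"roll":0,"jaw":1},{"xyz":[-0.001,0.002,0.062],"roll":0,"jaw":1},{"xyz":[-0.001,0.002,0.062],"roll":0,"jaw":1}]' 35; python3 -c "
from workcell import env
print(env.state()['force'])"
```

```text
time_s: 16.35
ee_pos: [627.7, 206.6, 65.1]
ee_rot: [155.7, -0.6, 97.5]
force: [0.7, -0.4, 0.2]
gripper_width: 54.0
[ 0.66318286 -0.38920615  0.20164458]
```

```bash
python3 -m pendant '[{"xyz":[0,0,0],"roll":0,"jaw":1},{"xyz":[0,0,0],"roll":0,"jaw":1},{"xyz":[0,0,0],"roll":0,"jaw":1},{"xyz":[0,0,0],"roll":0,"jaw":1},{"xyz":[0,0,-0.005],"roll":0,"jaw":1},{"xyz":[0,0,-0.02],"roll":0,"jaw":1},{"xyz":[0,0,-0.045],"roll":0,"jaw":1},{"xyz":[0,0,-0.07],"roll":0,"jaw":1}]' 35; python3 -c "
from workcell import env
print(env.state()['force'])"; python3 look.py w4
```

```text
time_s: 17.35
ee_pos: [598.4, 202.0, 129.3]
ee_rot: [155.8, -0.6, 97.5]
force: [-0.5, 0.8, -2.9]
gripper_width: 29.8
[-0.46618948  0.80366948 -2.86524039]
[598.4 202.  129.3] [155.8  -0.6  97.5] 17.35
```

View pics/w4.png

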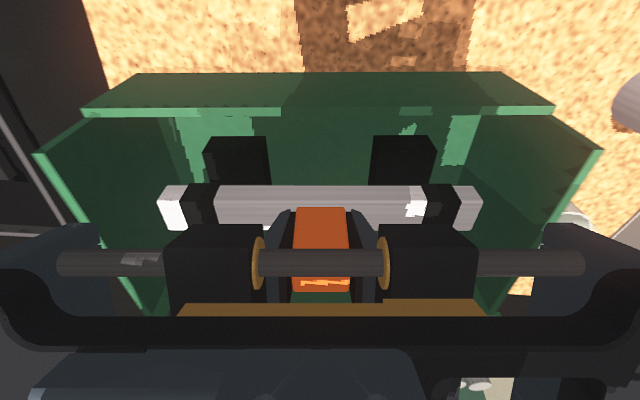

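The grip is held at 29.8 mm, and the bar is off the saddles, level and centred, with its ends at (157,205) and (482,205). Next I take it out.

```bash
python3 -m pendant '[{"xyz":[0,0,-0.03],"roll":0,"jaw":1},{"xyz":[0,0,-0.06],"roll":0,"jaw":1},{"xyz":[-0.001,-0.01,-0.085],"roll":0,"jaw":1},{"xyz":[-0.002,-0.03,-0.105],"roll":0,"jaw":1},{"xyz":[-0.003,-0.05,-0.125],"roll":0,"jaw":1},{"xyz":[-0.004,-0.075,-0.145],"roll":0,"jaw":1},{"xyz":[-0.005,-0.105,-0.162],"roll":0,"jaw":1},{"xyz":[-0.005,-0.13,-0.17],"roll":0,"jaw":1}]'; python3 - <<'E'
from h import *
np.set_printoptions(precision=1,suppress=True)
# stand tips from first frames: depth median trimmed and plane at 155
for n in("scene",):
    img=cv2.imread(f"pics/{n}0.png");d=np.load(f"pics/{n}0.npy");K,T=cam(n)
    for a,c,px in blobs(img,(20,100,90),(34,255,255),8):
        if c[1]<200: continue
        P=bydepth(K,T,px,d[px[:,1],px[:,0]]);P=P[P[:,2]>145];print(n,a,c,P.mean(0),P.min(0),P.max(0),plane(K,T,[c],155))
for n in("scene","side"):
    p,d=env.grab_frame(n);cv2.imwrite(f"pics/{n}3.png",p);K,T=cam(n)
    for a,c,px in blobs(p,(20,100,90),(34,255,255),6):
        Q=plane(K,T,[c],155)[0]
        if 560<Q[0]<700 and -320<Q[1]<-80: P=bydepth(K,T,px,d[px[:,1],px[:,0]]);P=P[P[:,2]>140];print("now",n,a,c,P.mean(0) if len(P) else 0,Q)
print(env.state()["ee_pos"])
E
```

```text
time_s: 18.4
ee_pos: [411.9, 171.4, 230.6]
ee_rot: [155.7, -0.6, 97.5]
force: [-0.0, -0.2, -3.5]
gripper_width: 29.8
scene 41 [301.2 208.3] [ 603.5 -122.8  153.1] [ 596.  -129.2  145.4] [ 609.  -115.2  162.5] [[ 603.2 -123.   155. ]]
scene 28 [313.8 217.7] [ 652.6 -121.5  153.4] [ 644.9 -127.5  145.1] [ 657.  -112.4  161.5] [[ 652.1 -121.   155. ]]
scene 40 [258.3 239. ] [ 609.1 -272.5  153.7] [ 602.4 -280.4  147.3] [ 614.1 -264.7  159.8] [[ 608.5 -272.3  155. ]]
scene 20 [270.7 250.2] [ 659.5 -271.8  155.4] [ 653.1 -278.9  150. ] [ 663.7 -264.2  160.9] [[ 659.  -271.6  155. ]]
now scene 40 [301.1 208.3] [ 603.4 -122.7  152.9] [ 602.9 -123.2  155. ]
now scene 27 [313.9 217.6] [ 653.4 -121.9  155. ] [ 651.9 -120.6  155. ]
now scene 40 [258.3 239. ] [ 608.9 -272.5  153.5] [ 608.5 -272.3  155. ]
now scene 21 [270.6 250.4] [ 659.7 -272.3  155.4] [ 659.2 -272.   155. ]
now side 21 [350.  143.8] [ 656.  -268.1  154.1] [ 655.6 -267.5  155. ]
now side 14 [363.1 147.7] [ 605.6 -270.2  155.7] [ 606.7 -273.   155. ]
now side 23 [326. 164.] [ 650.5 -118.8  154.8] [ 650.6 -119.2  155. ]
now side 16 [339.5 169.1] [ 600.4 -120.1  155.9] [ 600.9 -121.8  155. ]
[410.2 170.9 229.4]
```

```bash
python3 -m pendant '[{"xyz":[-0.03,0,0],"roll":0.5,"jaw":1},{"xyz":[-0.08,0.005,0.002],"roll":1.5,"jaw":1},{"xyz":[-0.13,0.012,0.004],"roll":2.5,"jaw":1},{"xyz":[-0.18,0.02,0.007],"roll":3.5,"jaw":1},{"xyz":[-0.23,0.026,0.009],"roll":4.5,"jaw":1},{"xyz":[-0.28,0.033,0.012],"roll":5.5,"jaw":1},{"xyz":[-0.33,0.04,0.014],"roll":5.5,"jaw":1},{"xyz":[-0.35,0.043,0.015],"roll":5.5,"jaw":1}]'; python3 - <<'E'
from h import *
np.set_printoptions(precision=3,suppress=True)
s=env.state();M=Ro.from_euler("xyz",s["ee_rot"],degrees=True).as_matrix();print(s["ee_pos"],s["gripper_width"],M)
off=M@[-.3,-18.7,23.4];print("off",off)
for h in(45,):
    t=np.array([629.6,-195.9,130+h])-off;print(t,M.T@(t-s["ee_pos"]))
E
```

```text
time_s: 19.5
ee_pos: [505.2, -173.5, 230.8]
ee_rot: [155.9, -2.7, 92.3]
force: [-0.2, 0.5, -2.8]
gripper_width: 29.7
[ 505.198 -173.465  230.791] 29.71480660239978 [[-0.039  0.913  0.407]
 [ 0.998  0.017  0.059]
 [ 0.047  0.409 -0.911]]
off [ -7.527   0.762 -28.985]
[ 637.127 -196.662  203.985] [-29.598 109.046  76.778]
```

```bash
python3 -m pendant '[{"xyz":[-0.004,0.018,0.008],"roll":0,"jaw":1},{"xyz":[-0.009,0.036,0.018],"roll":0,"jaw":1},{"xyz":[-0.014,0.055,0.03],"roll":0,"jaw":1},{"xyz":[-0.019,0.074,0.044],"roll":0,"jaw":1},{"xyz":[-0.024,0.09,0.058],"roll":0,"jaw":1},{"xyz":[-0.028,0.103,0.07],"roll":0,"jaw":1},{"xyz":[-0.03,0.109,0.077],"roll":0,"jaw":1},{"xyz":[-0.03,0.109,0.077],"roll":0,"jaw":1}]'; python3 look.py w5; python3 - <<'E'
from h import *
import glob
p,_=env.grab_frame("scene");q,_=env.grab_frame("side")
a=cv2.resize(p[150:290,200:370],(510,420));b=cv2.resize(q[90:210,270:420],(525,420))
w=cv2.imread("pics/w5.png");np.save("pics/x.npy",w)
cv2.imwrite("pics/s5.png",cv2.resize(np.hstack([a[:, :],b]),(800,325)));print(env.state()["ee_pos"])
E
```

```text
time_s: 20.5
ee_pos: [635.9, -192.3, 202.5]
ee_rot: [156.0, -2.8, 92.5]
force: [0.3, -0.1, -3.6]
gripper_width: 29.9
[ 635.9 -192.3  202.5] [156.   -2.8  92.5] 20.5
[ 635.33372033 -192.46173765  203.46941792]
```

View pics/w5.png

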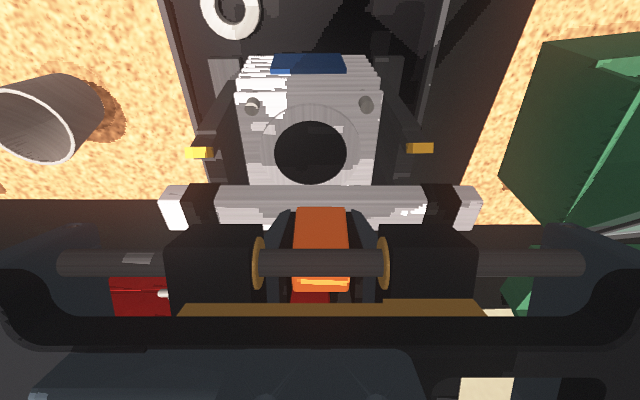

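View pics/s5.png

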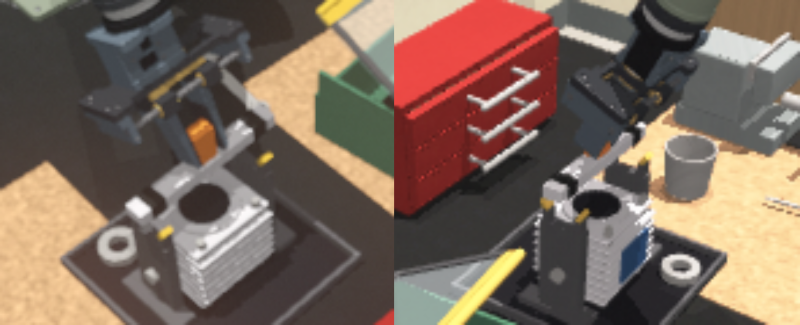

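The bar hovers over the forks, level in the grip. The front fork tips show at (199,152) and (420,148) in the wrist view. I'll check where they lie relative to the bar.

```bash
python3 - <<'E'
from h import *
np.set_printoptions(precision=1,suppress=True)
z=np.load("pics/w5.npz");img=cv2.imread("pics/w5.png");s5=dict(ee_pos=z["pos"],ee_rot=z["rot"]);K,T=cam("wrist",s5)
M=Ro.from_euler("xyz",z["rot"],degrees=True).as_matrix()
for a,c,px in blobs(img,(18,110,90),(34,255,255),30):
    if 130<c[1]<170: P=bydepth(K,T,px,z["d"][px[:,1],px[:,0]]);print(a,c,px.min(0),px.max(0),np.median(P,0),plane(K,T,[c],155)[0],plane(K,T,[c],160)[0])
# bar beam by depth: bright/grey pixels of beam top row band 186..225
v,u=np.mgrid[188:222,160:480];px=np.c_[u.ravel(),v.ravel()];P=bydepth(K,T,px,z["d"][px[:,1],px[:,0]])
off=z["pos"]+M@[-.3,-18.7,23.4];print("bar origin est",off)
P=P[abs((P-off)@M[:,0])<105];P=P[(P[:,2]>165)&(P[:,2]<205)]
l=cv2.fitLine(P[:,:2].astype(np.float32),cv2.DIST_HUBER,0,.01,.01).ravel();print(len(P),P.mean(0),P.min(0),P.max(0),"dir",np.degrees(np.arctan2(l[1],l[0])))
E
```

```text
294 [419.8 147.6] [406 142] [433 153] [ 599.1 -125.   157.6] [ 600.1 -123.6  155. ] [ 597.3 -125.9  160. ]
235 [195.1 152. ] [184 147] [206 157] [ 603.9 -273.1  158.3] [ 605.6 -274.5  155. ] [ 602.7 -272.5  160. ]
bar origin est [ 628.2 -191.5  173.5]
10362 [ 620.8 -192.8  190.4] [ 612.  -291.8  173.8] [638.2 -92.3 205. ] dir -87.58163
```

```bash
python3 -m pendant '[{"xyz":[-0.005,0.0015,0.0005],"roll":0,"jaw":1},{"xyz":[-0.005,0.0015,0.0005],"roll":0,"jaw":1},{"xyz":[-0.0055,-0.002,0.007],"roll":0,"jaw":1},{"xyz":[-0.006,-0.005,0.014],"roll":0,"jaw":1},{"xyz":[-0.006,-0.008,0.021],"roll":0,"jaw":1},{"xyz":[-0.0065,-0.011,0.028],"roll":0,"jaw":1},{"xyz":[-0.007,-0.013,0.033],"roll":0,"jaw":1},{"xyz":[-0.007,-0.0145,0.036],"roll":0,"jaw":1}]'; python3 - <<'E'
from h import *
np.set_printoptions(precision=2,suppress=True)
env.grab_frame("side");s=env.state();M=Ro.from_euler("xyz",s["ee_rot"],degrees=True).as_matrix();print(s["force"],s["torque"],s["ee_pos"],"bar",s["ee_pos"]+M@[-.3,-18.7,23.4])
E
```

```text
time_s: 21.65
ee_pos: [637.5, -197.5, 163.7]
ee_rot: [156.0, -2.8, 92.4]
force: [-0.2, -0.2, -3.4]
gripper_width: 29.4
[-0.09  0.16 -3.59] [0.09 0.52 0.02] [ 637.22 -197.39  163.32] bar [ 629.62 -196.58  134.35]
```

```bash
python3 -m pendant '[{"xyz":[0,-0.0005,0.001],"roll":0,"jaw":1},{"xyz":[0,-0.001,0.002],"roll":0,"jaw":1},{"xyz":[0,-0.0012,0.003],"roll":0,"jaw":1},{"xyz":[0,-0.0015,0.0035],"roll":0,"jaw":1},{"xyz":[0,-0.0015,0.0035],"roll":0,"jaw":1},{"xyz":[0,-0.0015,0.0035],"roll":0,"jaw":0.6},{"xyz":[0,-0.0015,0.0035],"roll":0,"jaw":0.5},{"xyz":[0,-0.0015,0.0035],"roll":0,"jaw":0.4}]' 10; python3 look.py w6; python3 - <<'E'
from h import *
np.set_printoptions(precision=2,suppress=True)
s=env.state();print(s["force"],s["ee_pos"],s["gripper_width"])
E
```

```text
time_s: 22.7
ee_pos: [637.5, -197.6, 160.0]
ee_rot: [156.0, -2.8, 92.4]
force: [0.2, 0.4, 0.6]
gripper_width: 52.7
[ 637.5 -197.6  160. ] [156.   -2.8  92.4] 22.7
[-0.46 -0.36 -0.46] [ 637.5 -197.6  160. ] 54.42402359012483
```

```bash
python3 -m pendant '[{"xyz":[0,0,0],"roll":0,"jaw":0.2},{"xyz":[0,0,-0.01],"roll":0,"jaw":0.2},{"xyz":[0,0,-0.03],"roll":0,"jaw":0.2},{"xyz":[0,0,-0.055],"roll":0,"jaw":0.2},{"xyz":[0,0,-0.085],"roll":0,"jaw":0.2},{"xyz":[0,0,-0.12],"roll":0,"jaw":0.2},{"xyz":[0,-0.03,-0.15],"roll":0,"jaw":0.2},{"xyz":[0,-0.03,-0.15],"roll":0,"jaw":0.2}]'; python3 look.py w7; python3 - <<'E'
from h import *
np.set_printoptions(precision=1,suppress=True)
z=np.load("pics/w7.npz");w=cv2.imread("pics/w7.png");K,T=cam("wrist",dict(ee_pos=z["pos"],ee_rot=z["rot"]))
p,d=env.grab_frame("scene");q,_=env.grab_frame("side")
Ks,Ts=cam("scene")
for a,c,px in blobs(p,(22,150,100),(32,255,255),60):
    P=bydepth(Ks,Ts,px,d[px[:,1],px[:,0]]);print("yellow scene",a,c,np.median(P,0))
v,u=np.mgrid[0:250:2,100:540:2];px=np.c_[u.ravel(),v.ravel()];P=bydepth(K,T,px,z["d"][px[:,1],px[:,0]])
yaw=np.radians(2);e=np.array([np.cos(yaw),np.sin(yaw)]);f=np.array([-e[1],e[0]]);S=P[:,:2]-[629.6,-197];X=S@e;Y=S@f
for lo,hi in((-110,-83),(-66,-40),(40,66),(83,110)):
    m=(Y>lo)&(Y<hi)&(abs(X)<25)&(P[:,2]>138)&(P[:,2]<170);print("beam",lo,m.sum(),"z",np.percentile(P[m,2],[5,50,90]),"x",np.percentile(X[m],[3,97]),"y",Y[m].min(),Y[m].max())
m=(P[:,2]>180)&(P[:,2]<202)&(abs(X)<30)&(abs(Y)<40);print("grip",X[m].min(),X[m].max(),Y[m].min(),Y[m].max(),np.percentile(P[m,2],95))
a=cv2.resize(p[90:290,200:480],(560,400));h=cv2.resize(w,(640,400))
cv2.imwrite("pics/fin.png",cv2.resize(np.hstack([a,h]),(800,267)))
E
```

```text
time_s: 23.75
ee_pos: [548.1, -207.7, 287.7]
ee_rot: [155.7, -2.7, 92.4]
force: [0.5, -0.6, -0.6]
gripper_width: 72.9
[ 548.1 -207.7  287.7] [155.7  -2.7  92.4] 23.75
yellow scene 552 [360.1 148.2] [526.9 194.7 143.4]
beam -110 85 z [141.6 148.6 149.7] x [-10.9  13.8] y -100.90386460868281 -83.30548395680633
beam -66 125 z [139.9 148.5 149.5] x [-10.9  12. ] y -65.70011054454262 -40.079082590360514
beam 40 121 z [140.4 148.4 149.3] x [-11.3  12.6] y 40.10582884372877 65.89230526576914
beam 83 70 z [141.4 148.4 149.2] x [-11.7  14. ] y 83.03382580963128 98.00736883868329
grip -8.664355112595297 12.058699681196572 -16.24782557380445 13.529003234224534 197.42784471258852
```

View pics/fin.png

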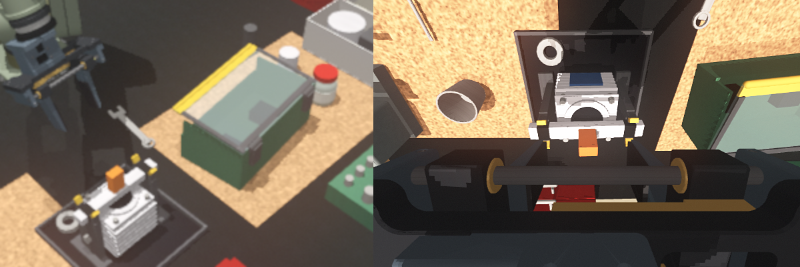

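The bar lies in both forks with its top at 148.5 mm at both ends, against 148 expected, and the grip points up. The flap is nearly down, so I'll wait for it to close.

```bash
python3 -m pendant '[{"xyz":[0,0,0],"roll":0,"jaw":0.2},{"xyz":[0,0,0],"roll":0,"jaw":0.2},{"xyz":[0,0,0],"roll":0,"jaw":0.2},{"xyz":[0,0,0],"roll":0,"jaw":0.2},{"xyz":[0,0,0],"roll":0,"jaw":0.2},{"xyz":[0,0,0],"roll":0,"jaw":0.2},{"xyz":[0,0,0],"roll":0,"jaw":0.2},{"xyz":[0,0,0],"roll":0,"jaw":0.2}]' >/dev/null; python3 -m pendant '[{"xyz":[0,0,0],"roll":0,"jaw":0.2},{"xyz":[0,0,0],"roll":0,"jaw":0.2},{"xyz":[0,0,0],"roll":0,"jaw":0.2},{"xyz":[0,0,0],"roll":0,"jaw":0.2},{"xyz":[0,0,0],"roll":0,"jaw":0.2},{"xyz":[0,0,0],"roll":0,"jaw":0.2},{"xyz":[0,0,0],"roll":0,"jaw":0.2},{"xyz":[0,0,0],"roll":0,"jaw":0.2}]' >/dev/null;  python3 -m pendant '[{"xyz":[0,0,0],"roll":0,"jaw":0.2},{"xyz":[0,0,0],"roll":0,"jaw":0.2},{"xyz":[0,0,0],"roll":0,"jaw":0.2},{"xyz":[0,0,0],"roll":0,"jaw":0.2},{"xyz":[0,0,0],"roll":0,"jaw":0.2},{"xyz":[0,0,0],"roll":0,"jaw":0.2},{"xyz":[0,0,0],"roll":0,"jaw":0.2},{"xyz":[0,0,0],"roll":0,"jaw":0.2}]'; python3 - <<'E'
from h import *
np.set_printoptions(precision=1,suppress=True)
for i in range(2):
    p,d=env.grab_frame("scene");K,T=cam("scene")
    for a,c,px in blobs(p,(22,150,100),(32,255,255),60):
        P=bydepth(K,T,px,d[px[:,1],px[:,0]]);print("rail",a,c,np.median(P,0))
p0=cv2.imread("pics/scene0.png")
for n,im in(("start",p0),("now",p)):
    b=[(a,c) for a,c,px in blobs(im,(22,150,100),(32,255,255),60)];print(n,b)
diff=cv2.absdiff(p0,p).max(2)>50;n,l,st,c=cv2.connectedComponentsWithStats(diff.astype(np.uint8));print([(st[i,4],c[i]) for i in range(1,n) if st[i,4]>40])
E
```

```text
time_s: 26.9
ee_pos: [549.3, -207.2, 284.9]
ee_rot: [155.9, -2.8, 92.4]
force: [-0.9, -0.9, -0.9]
gripper_width: 72.7
rail 489 [360.3 151.9] [525.7 194.8 125.3]
rail 490 [360.3 151.9] [525.6 195.  125.3]
start [(np.int32(344), array([368. , 145.6]))]
now [(np.int32(490), array([360.3, 151.9]))]
[(np.int32(1962), array([185.5,  25.1])), (np.int32(1553), array([272.6,  37.5])), (np.int32(452), array([296.8,  12.5])), (np.int32(360), array([325.1,  22.9])), (np.int32(824), array([326.4,  49.4])), (np.int32(1462), array([205.9,  63.9])), (np.int32(68), array([209.5, 106.2])), (np.int32(95), array([191.9, 105.3])), (np.int32(69), array([224.9, 116.2])), (np.int32(57), array([213.8, 122.8])), (np.int32(55), array([274.7, 130.5])), (np.int32(383), array([232.7, 145.1])), (np.int32(66), array([315.7, 142.7])), (np.int32(75), array([251.1, 145.8])), (np.int32(1363), array([339.9, 197.6])), (np.int32(52), array([312.7, 211.8])), (np.int32(650), array([289.3, 229.9])), (np.int32(45), array([270.5, 234.2])), (np.int32(136), array([263. , 248.9]))]
```

```bash
python3 -c "
from workcell import env
print(env.job_done(), env.state()['time_s'])"
```

```text
the job is handed in; nothing more can be done
the job is handed in; nothing more can be done
```

The bar is in the forks, grip up, and the flap is shut; I handed the job in after about 27 s of the 53 s allowed.

**How it was done:**
- **Tilting the tool:** the pendant can't tilt the tool. I repeatedly asked for poses out of reach until it leaned about 24° forward, and it kept that lean.
- **Raising the flap:** I lifted it to about 1.03 rad with the open fingers under the rail.
- **Taking the bar:** I reached in while the flap was up, pinched the orange grip and lifted the bar out.
- **Placing the bar:** I lowered it slowly into the forks and let go. It was about 3° off level in the grip but settled flat.

**Last checks:**
- **Bar height:** its top is at about 148.5 mm at both ends, against 148 mm expected when fully seated.
- **Bar position:** it is about 1 to 2 mm off the slots' centre line and about 1 mm off midway between the posts. The cameras disagreed by about 3 mm on where the stand is, which is still within tolerance.
- **Flap:** the rail reads 125.3 mm high, the same as at the start, so it is shut.
- **Other objects:** comparing pictures from before and after, I saw no bystander move. The changed areas matched the arm, its shadows and the bar. I did not measure each bystander separately.
- **Robot:** it stood clear of everything, and the remaining force reading of about 1 N is sensor noise.

No check failed.

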